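# Scan the barcode on the flip frame's display copy

### The job

The display copy in the flip frame is to be read at the counter: push the frame over until it snaps back against its far stop and shows its barcode label, then take the hand scanner from its holder and, without touching the frame or the case, point it squarely at the middle of the barcode from about 10 cm away and keep it still there for about two seconds. Lower the scanner back into both forks of its holder with its head the same way as before, let go, and then push the frame back over to its first stop. Leave the other things on the counter where they are.

Things in the scene. Friction and masses are not known exactly. Their poses are not given: they have to be found in the camera images.
- stand: Steel foot of the flip frame, fixed to the counter, 110 x 170 x 12 mm (its x, y, z); origin at the centre of its underside, x towards the frame's far side (away from the robot, turned by up to 0.3 rad), z up. Two cheeks at y = +-82 mm, 50 mm high, carry the hinge; a thin spring strut lies outside the +y cheek. It may stand left or right of the robot's centre line, the scanner's holder on the other side.
- hinge (a point): Middle of the frame's hinge axis, 35 mm over the counter, above the foot's centre; the axis runs along the stand's y. Axes as the stand's.
- flap (a joint): Angle of the flip frame about its hinge: 0 = first stop, leaning 45 deg over towards the robot with the case's label side facing down and to the robot; 1.571 (90 deg) = far stop, leaning 45 deg back away from the robot, label side facing up and to the robot. An over-centre spring throws it to the nearer stop from about 0.79 (frame upright); it takes about 2 to 4 N at the tab to push it over, and it stays at either stop.
- tab (a point): Middle of the free edge of the push tab, on the frame's upper edge: a black plate 40 mm wide (along the hinge) and 6 mm thick, that sticks out 15 mm beyond the frame. It lies 145 mm from the hinge axis: 138 mm above the counter at either stop, 180 mm when upright. The frame is a black plate 150 mm wide that carries a disc case (116 x 142 x 10 mm, fixed in it) on its label side. Axes as the label's.
- label (a point): Centre of the barcode label, a white 36 x 58 mm rectangle with black bars on the case's face (the small round sticker is not it). 70 mm up the frame from the hinge, 30 mm to the -y side of its middle. Its z points squarely out of the label, x up the frame to the tab, y along the hinge. With the frame at its far stop it lies about 92 mm above the counter, its z 45 deg above level towards the robot.
- holder: Grey scanner holder, fixed to the counter: foot 160 x 90 x 12 mm with two upright forks at x = -60 and +30 mm, each 10 mm thick (x), open at the top. The handle lies level on the fork floors, 70 mm over the counter, between flared cheeks 39 mm apart at the bottom and 49 mm at the top, that rise to 93 mm. Origin at the underside (counter level), midway across y; x the way the scanner points, z up.
- rest (a point): Where the scanner's origin belongs in the holder: 85 mm above the holder's origin. Axes as the holder's.
- scanner: Loose hand scanner, about 0.19 kg: a level black handle bar 150 x 32 x 30 mm (x from -90 to +60 mm; flat sides) with a grey 55 x 56 x 36 mm head at its +x end, bent 45 deg down. Origin at mid-height and mid-width of the handle (centre of mass 3 mm ahead of it); x forward along the handle to the head, z up as it lies in the holder. Free room for fingers between the forks from x = -55 to +25 mm: grip across the 32 mm width near x = -12 mm.
- window (a point): Centre of the scanner's dark red window, on the head's front face: at x = +97, z = -29 mm in the scanner's axes. Its own x axis is the beam, forward and 45 deg down in the scanner's axes; y is the scanner's y.
- beam_100 (a point): Point on the beam 100 mm in front of the window: x = +168, z = -100 mm in the scanner's axes. Axes as the window's.
- stack_a: Bystander, not to be moved: loose pile of five disc cases, 125 x 142 x 51 mm; origin at the centre of its underside.
- stack_b: Bystander, not to be moved: loose pile of seven disc cases, 125 x 142 x 71 mm; origin at the centre of its underside.
- single_case: Bystander, not to be moved: one loose disc case lying flat, 125 x 142 x 10 mm; origin at the centre of its underside.
- bell: Bystander, not to be moved: steel counter bell, 80 mm across, 50 mm high; origin at the centre of its underside.
- skate_wheel: Bystander, not to be moved: cream skateboard wheel lying flat, 52 mm across, 32 mm high; origin at the centre of its underside.
- stapler: Bystander, not to be moved: black stapler, 36 x 130 x 46 mm (long side along its y); origin at the centre of its underside.
- pen_cup: Bystander, not to be moved: dark metal pen cup, 72 mm across, 90 mm high; origin at the centre of its underside.
- card_terminal: Bystander, not to be moved: black card terminal lying flat, 80 x 160 x 28 mm (long side along its y); origin at the centre of its underside.
Things that resemble listed ones, but are neither listed nor needed, are in the scene too. What is shaped like the stand but brown is not meant.

How it is judged:
On the way, in this order (a step that is already met when the one before it is completed fails the run):
1. the frame has been pushed over and stands against its far stop (joint above 1.48) (value of joint flap above 1.48 rad), for 0.3 s.
2. held scanner still 1.5 s on the label: window 60-150 mm off, within 0.22 rad of square, point 100 mm along beam within 18 (x), 22 (y) mm of its middle; under 30 mm/s, 0.25 rad/s (value of joint flap above 1.48 rad and contact force between the fingers and scanner above 1 N and z of window in the frame of label between 0.06 and 0.15 m and z of beam_100 in the frame of label below 0.055 m and angle between the x axis of window and the z axis of label, either way round below 0.22 rad and x of beam_100 in the frame of label between -0.018 and 0.018 m and y of beam_100 in the frame of label between -0.022 and 0.022 m and linear speed of scanner below 0.03 m/s and angular speed of scanner below 0.25 rad/s), for 1.5 s.
3. the scanner is lowered into its holder while still held, not dropped (origin within 20 mm of the rest point and under 10 mm above it, level, head forward) (distance between scanner and rest below 0.02 m and angle between the z axis of scanner and the z axis of rest, either way round below 0.12 rad and angle between the x axis of scanner and the x axis of rest, either way round below 0.15 rad and x of window in the frame of rest above 0.05 m and z of scanner in the frame of rest below 0.01 m and contact force between the fingers and scanner above 1 N), for 0.05 s.
4. the scanner is let go in its holder, with the frame still at its far stop (distance between scanner and rest below 0.02 m and angle between the z axis of scanner and the z axis of rest, either way round below 0.12 rad and angle between the x axis of scanner and the x axis of rest, either way round below 0.15 rad and x of window in the frame of rest above 0.05 m and contact force between the fingers and scanner below 0.1 N and value of joint flap above 1.48 rad), for 0.1 s.
At the end, for the whole second after the job is handed in: The frame is back at its first stop (joint under 0.08 rad), the scanner lies at rest in both forks of its holder (origin within 20 mm of the rest point, z within 0.12 rad and x within 0.15 rad of the holder's, head forward), and every bystander is within 30 mm of where it was (value of joint flap below 0.08 rad and distance between scanner and rest below 0.02 m and angle between the z axis of scanner and the z axis of rest, either way round below 0.12 rad and angle between the x axis of scanner and the x axis of rest, either way round below 0.15 rad and x of window in the frame of rest above 0.05 m and linear speed of scanner below 0.02 m/s and distance of each of stack_a, stack_b, single_case, bell, skate_wheel, stapler, pen_cup, card_terminal from where it was at the start of the episode below 0.03 m); the robot touches nothing.
It fails at once if the scanner touches the flip frame or its case (over 1 N) (contact force between scanner and stand above 1 N).
It fails at once if a bystander is moved by more than 30 mm (distance of any of stack_a, stack_b, single_case, bell, skate_wheel, stapler, pen_cup, card_terminal from where it was at the start of the episode above 0.03 m).
It also fails if it takes over 72 s, if anything falls off the work surface, if the arm or the gripper's body presses on something with over 40 N, if the wrist force passes 120 N, or if a joint passes its speed limit or range.

### The arm

A 6-joint arm with a two-finger parallel gripper is mounted at the origin on the work surface. World frame = base frame: x ahead of the robot, y to its left, z up, the work surface at z = 0. Lengths are in m, angles in rad, forces in N, time in s.
With the tool pointing down it reaches from about 0.25 to 0.725 m from the base axis. Payload 4 kg.
Tool frame: the origin (TCP) lies on the centre line of the jaws, within the pads' length; the fingertips stand 25 mm ahead of it and the grasp point (between the pads) lies 6 mm ahead of it; z points along the fingers, x is the direction in which the jaws open and shut, and the axes are right-handed (so a half turn about z gives the same grasp; the last joint's range is limited). The gripper opens to 85 mm and grips with 20 to 120 N. Pads are 22 mm wide; open, the fingers measure 114 mm over their backs; the gripper's body (76 mm by 85 mm) begins 54 mm behind the grasp point. The pads swing forward as they close: fully open they stand 13 mm farther back than shut.
Start: joints at [1.209, 0.241, 0.005, 1.335, 0, 1.571], TCP at [0.177, 0.468, 0.256] pointing down, gripper open.
Joint ranges: [-2.72, 2.72], [-1.05, 1.87], [-1.09, 1.28], [-1.99, 2.15], [-1.42, 1.44], [-3.14, 3.14]. Speed limits (rad/s): [2.79, 2.79, 3.14, 3.14, 3.14, 3.14].

### API

Orientations are given as a unit quaternion [x, y, z, w].
In Python, from workcell import bot, imaging, order gives the robot as it stands.
- The arm moves only by the tool carry_out, never from a script. Its argument "moves" is a list of rows, each a list of 5 numbers: the shift along the tool's x, y, z scaled (see below), then the turn about the tool's z scaled (see below), then the opening, from -1 (shut) to 1 (fully open). In form: [[tx, ty, tz, roll, hand], ...]. A call has 1 to 20 rows; each row is the pose to reach, as a shift and turn from the pose commanded when the call began, along the tool's axes at that moment; what a row does not reach only later rows make up. The controller multiplies each number of a shift by 0.1 m and each number of a turn by 90 degrees. A row lasts 1/10 s, in which the tool goes at most 50 mm and 8.59 degrees, less where a joint would pass 70% of its speed; a pose out of reach is approached as far as the arm can. A call with a number of a shift or a turn outside -1 to 1 is refused whole. A call with a gripper value outside its range is refused whole. The fingers move at their own pace and stop on an object; the grip force is fixed at half the most. Time passes only in rows, so rows that repeat a pose let the fingers close. It gives the time, the measured TCP pose, the force and the opening at its end, in the units of the state.
- bot.get_obs(): the state, without advancing time (a new reading comes with each control period).
- imaging.camera(name): name is "scene" or "top" or "wrist"; returns the picture (400x640x3 uint8, red, green, blue); there is no depth.
- imaging.camera_model(name): a dict with "fovy" (degrees; the focal length in pixels is half the picture's height over the tangent of half this angle, whatever the lens; pixels are square), "cx", "cy" (the principal point, pixels), "dist" ([k1, k2, p1, p2, k3] as OpenCV has them; the pictures are not rectified), "eye" and "rotation" of the camera in the world. Camera axes: x right, y up, looking along -z (the intrinsics and any distortion apply to the point x, -y, -z); pixel columns grow to the right and rows downward; lengths in m; the calibration is good to about 2 mm. A picture is of the moment at which its call begins: read the wrist's pose just before it. camera_model takes no time and is no camera call; for the wrist camera it gives the pose at the moment of the call.
- order.job_done(): hands the job in, once; it reports no verdict.
The state is a dict: "clock": time; "joint_pos": joint angles; "joint_vel": joint speeds; "tau": joint torques, N m; "eef_pos": TCP position; "tool_rot": TCP orientation; "ft_force": force on the tool from outside, world axes, zero at the start; "ft_torque": the same for the moment, N m; "grip_width": finger opening in m.
Only numpy, scipy, OpenCV 4.12 (cv2) and the standard library are available. Lean on these libraries where they do the work, as an engineer would, in place of code of your own. Each camera call takes 0.05 s, during which the arm holds its last target.

## Working session

There is one attempt and no reset: what is moved stays moved. The work goes in short steps, Python scripts to look and compute and a tool call to move; the robot and the scene stay as the last step left them, time stands still between calls to the robot, and variables do not carry over. Pictures are saved under pics/ and viewed, and the job is handed in when it is done.

Besides the shell and the picture viewer there is one more tool, called by a JSON object that holds its "api" and its "payload". carry_out: Moves the arm, as the interface text tells. Its arguments: {"type":"object","properties":{"moves":{"type":"array","items":{"type":"array","items":{"type":"number","minimum":-1,"maximum":1}}}},"required":["moves"]}

```bash
ls; mkdir -p pics; python3 - <<'E'
from workcell import bot, imaging, order
import cv2
o=bot.get_obs()
for k,v in o.items(): print(k,v)
for n in ["scene","top","wrist"]:
    print(n,imaging.camera_model(n))
    im=imaging.camera(n); cv2.imwrite(f"pics/{n}0.png",im[:,:,::-1])
E
```

```text
pics
clock 0.0
joint_pos [1.20901339e+00 2.41421853e-01 3.70974420e-03 1.33524838e+00
 3.73444590e-05 1.57074774e+00]
joint_vel [-2.90321783e-05 -5.76181612e-04  5.81640810e-04 -2.06483892e-03
  1.92723268e-03 -2.74540328e-04]
tau [ 7.12045839e-04 -3.72315967e+01  2.52408046e+01  1.69660861e-02
  2.26700618e-04  9.40640291e-06]
eef_pos [0.17674726 0.46707136 0.25540299]
tool_rot [ 8.22768294e-01  5.68375900e-01 -9.00945024e-04  5.99622864e-04]
ft_force [ 0.2529096   0.68556619 -0.90073509]
ft_torque [-0.00313698  0.04555073  0.02238783]
grip_width 0.08516491043062237
scene {'fovy': 46.88471905797772, 'cx': 318.80940166181, 'cy': 200.8544853470766, 'dist': array([-0.04796511,  0.        ,  0.        ,  0.        ,  0.        ]), 'eye': array([ 1.07212751, -0.69771368,  1.08348678]), 'rotation': array([0.34308465, 0.12114388, 0.32965575, 0.87117402])}
top {'fovy': 49.94856487065019, 'cx': 323.73435689005413, 'cy': 197.96603178793032, 'dist': array([0.01110709, 0.        , 0.        , 0.        , 0.        ]), 'eye': array([ 0.41344556, -0.00275706,  1.25516539]), 'rotation': array([-0.02204604,  0.01301112,  0.71711259, -0.69648705])}
wrist {'fovy': 63.371458390664905, 'cx': 317.5089681925334, 'cy': 200.18436668170517, 'dist': array([0.01233898, 0.        , 0.        , 0.        , 0.        ]), 'eye': array([0.11086656, 0.49305748, 0.37250759]), 'rotation': array([-0.11628607, -0.07866981,  0.56301431,  0.81443447])}
```

View pics/top0.png

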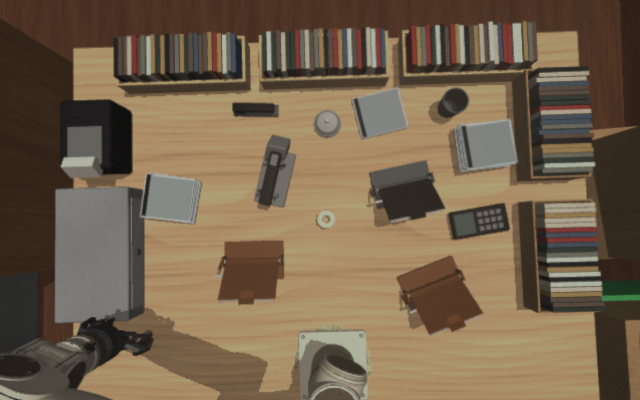

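View pics/scene0.png

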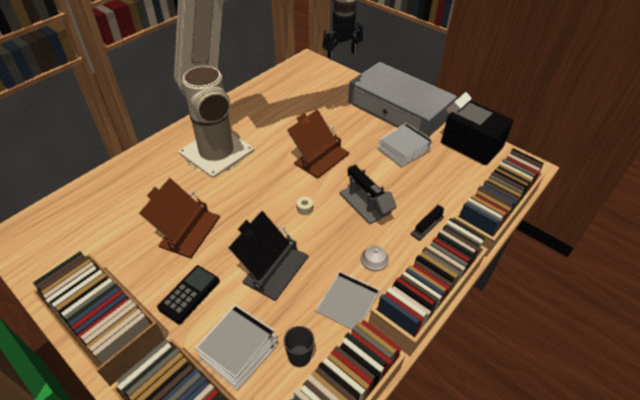

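View pics/wrist0.png

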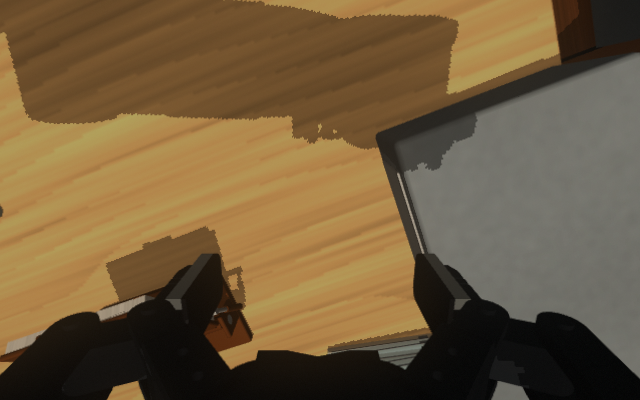

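```bash
cat > h.py <<'E'
import numpy as np, cv2
from scipy.spatial.transform import Rotation as R
from workcell import bot, imaging, order
def K(m):
    f=200/np.tan(np.radians(m['fovy'])/2)
    return np.array([[f,0,m['cx']],[0,f,m['cy']],[0,0,1.]])
def ray(m,px):
    p=cv2.undistortPoints(np.array(px,float).reshape(-1,1,2),K(m),m['dist']).reshape(-1,2)
    d=np.c_[p[:,0],-p[:,1],-np.ones(len(p))]
    return R.from_quat(m['rotation']).apply(d)
def onz(m,px,z):
    d=ray(m,px); e=m['eye']; t=(z-e[2])/d[:,2]
    return e+d*t[:,None]
def proj(m,P):
    P=np.atleast_2d(np.array(P,float)); c=R.from_quat(m['rotation']).inv().apply(P-m['eye'])
    c=c*[1,-1,-1]
    return cv2.projectPoints(c,np.zeros(3),np.zeros(3),K(m),m['dist'])[0].reshape(-1,2)
def tri(m1,p1,m2,p2):
    d1=ray(m1,[p1])[0];d2=ray(m2,[p2])[0]
    d1/=np.linalg.norm(d1);d2/=np.linalg.norm(d2)
    A=np.c_[d1,-d2];s=np.linalg.lstsq(A,m2['eye']-m1['eye'],rcond=None)[0]
    a=m1['eye']+s[0]*d1;b=m2['eye']+s[1]*d2
    return (a+b)/2,np.linalg.norm(a-b)
def crop(im,x0,y0,x1,y1,s,name):
    c=cv2.resize(im[y0:y1,x0:x1],None,fx=s,fy=s,interpolation=cv2.INTER_CUBIC)
    cv2.imwrite(name,c)
E
python3 - <<'E'
import cv2
from h import crop
t=cv2.imread('pics/top0.png');s=cv2.imread('pics/scene0.png')
b=lambda im:cv2.convertScaleAbs(im,alpha=1.8,beta=25)
crop(b(t),360,150,460,230,8,'pics/tf.png')
crop(b(t),240,130,310,215,7,'pics/th.png')
crop(b(s),220,200,320,300,6,'pics/sf.png')
crop(b(s),330,155,410,230,8,'pics/sh.png')
E
```

```text
(no output)
```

View pics/tf.png

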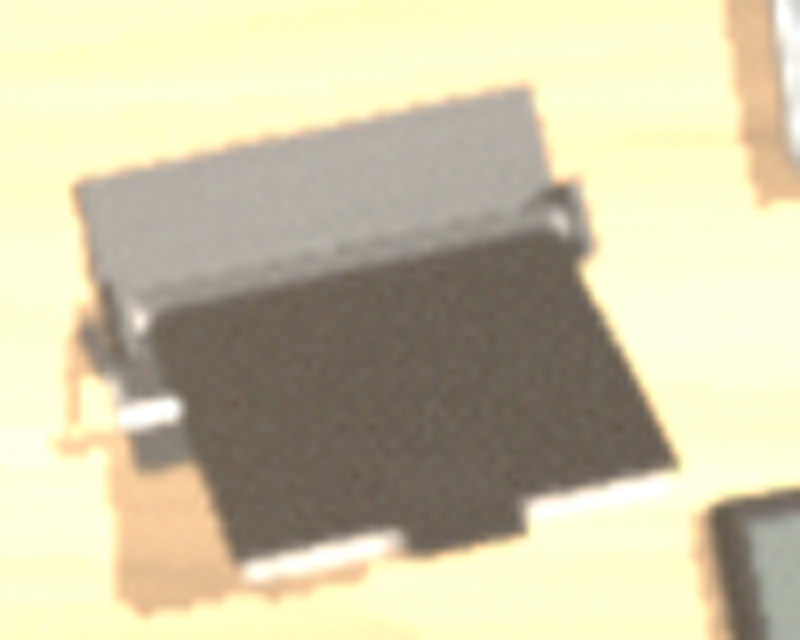

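View pics/th.png

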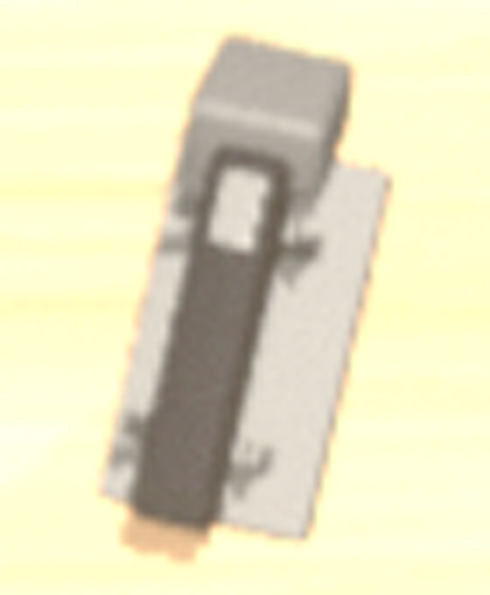

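View pics/sf.png

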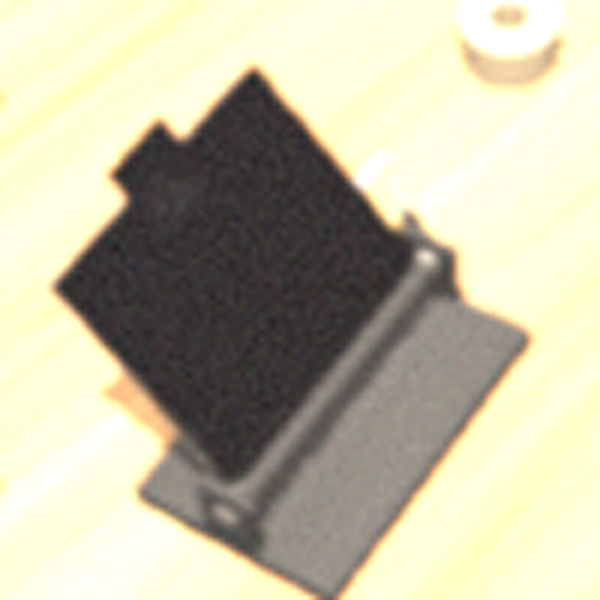

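View pics/sh.png

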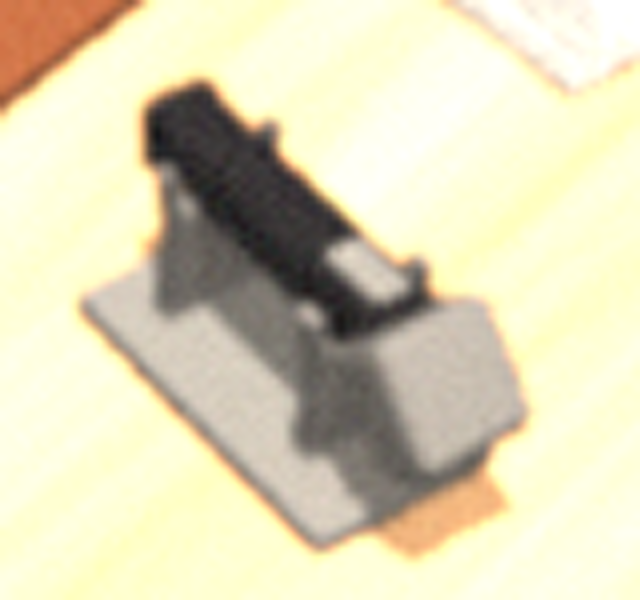

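```bash
cat > m1.py <<'E'
from h import *
T=imaging.camera_model('top');S=imaging.camera_model('scene')
def u(p,x0,y0,s): return [x0+(p[0]+.5)/s-.5, y0+(p[1]+.5)/s-.5]
tf=lambda *p:u(p,360,150,8)
th=lambda *p:u(p,240,130,7)
sf=lambda *p:u(p,220,200,6)
sh=lambda *p:u(p,330,155,8)
def fit(obs):
    L=np.array([o[0] for o in obs],float);W=np.array([onz(o[1],[o[2]],o[3])[0][:2] for o in obs])
    Lc=L-L.mean(0);Wc=W-W.mean(0)
    th=np.arctan2((Lc[:,0]*Wc[:,1]-Lc[:,1]*Wc[:,0]).sum(),(Lc*Wc).sum())
    r=np.array([[np.cos(th),-np.sin(th)],[np.sin(th),np.cos(th)]])
    t=W.mean(0)-r@L.mean(0)
    print('yaw',th,'pos',t,'res mm\n',np.round((W-(L@r.T+t))*1000,1)); return th,t
print('stand')
fit([((.055,.085),T,tf(76,185),.012),((.055,-.085),T,tf(532,88),.012),
 ((.055,.085),S,sf(528,340),.012),((.055,-.085),S,sf(332,598),.012),((-.055,-.085),S,sf(142,492),.012)])
print('tab corners tri')
L,e=tri(T,tf(408,553),S,sf(162,122));print(L,e)
L2,e=tri(T,tf(525,535),S,sf(113,177));print(L2,e,np.linalg.norm(L-L2))
print('holder')
fit([((.08,-.045),T,th(388,172),.012),((-.08,-.045),T,th(308,540),.012),((-.08,.045),T,th(102,492),.012),
 ((-.08,-.045),S,sh(82,302),.012),((.08,-.045),S,sh(318,548),.012)])
print('scanner handle', onz(T,[th(137,515),th(215,528)],.1))
E
python3 m1.py
```

```text
stand
yaw 0.1886589992256744 pos [ 0.5106804  -0.21482623] res mm
 [[-3.8 -0.4]
 [-5.5  0.5]
 [ 3.3 -4.8]
 [ 0.4  1.2]
 [ 5.7  3.5]]
tab corners tri
[ 0.40916976 -0.21258187  0.13555035] 0.0012847487046013719
[ 0.41501998 -0.24951105  0.13530297] 0.004441135533335356 0.03739051519802611
holder
yaw -0.24388293641930892 pos [0.54299251 0.15370684] res mm
 [[-4.   1.6]
 [-1.1  0. ]
 [-0.4 -2.3]
 [ 6.1  1. ]
 [-0.6 -0.3]]
scanner handle [[0.46215081 0.18571815 0.1       ]
 [0.45625861 0.15575174 0.1       ]]
```

{"api": "carry_out", "payload": {"moves": [[-0.5, 0.9, -0.15, 0, 1], [-0.5, 0.9, -0.15, 0, 1], [-0.5, 0.9, -0.15, 0, 1], [-0.5, 0.9, -0.15, 0, 1]]}}

```text
clock: 0.55
eef_pos: [0.2442, 0.3883, 0.2715]
tool_rot: [0.824, 0.567, 0.0, -0.0]
ft_force: [-0.8, 0.0, -0.1]
grip_width: 0.0854
```

{"api": "carry_out", "payload": {"moves": [[-0.5, 0.9, -0.15, 0, 1], [-0.5, 0.9, -0.15, 0, 1], [-0.5, 0.9, -0.15, 0, 1], [-0.5, 0.9, -0.15, 0, 1]]}}

```text
clock: 0.95
eef_pos: [0.3101, 0.3106, 0.2862]
tool_rot: [0.823, 0.568, -0.0, -0.0]
ft_force: [-0.6, -0.1, 0.7]
grip_width: 0.0855
```

{"api": "carry_out", "payload": {"moves": [[-0.5, 0.9, -0.15, 0, 1], [-0.5, 0.9, -0.15, 0, 1], [-0.5, 0.9, -0.15, 0, 1], [-0.5, 0.9, -0.15, 0, 1]]}}

```text
clock: 1.35
eef_pos: [0.3763, 0.2326, 0.3009]
tool_rot: [0.823, 0.568, -0.0, -0.0]
ft_force: [-0.2, 0.3, 0.3]
grip_width: 0.0848
```

{"api": "carry_out", "payload": {"moves": [[-0.5, 0.9, 0, -0.075, 1], [-0.5, 0.9, 0, -0.075, 1], [-0.5, 0.9, 0, -0.075, 1], [-0.5, 0.9, 0, -0.075, 1], [-0.5, 0.9, 0, -0.075, 1]]}}

```text
clock: 1.85
eef_pos: [0.4417, 0.155, 0.3008]
tool_rot: [0.787, 0.617, -0.0, -0.001]
ft_force: [-0.3, -0.0, 0.1]
grip_width: 0.0851
```

```bash
python3 - <<'E'
from h import *
m=imaging.camera_model('wrist');im=imaging.camera('wrist')
import json;json.dump({k:(v.tolist() if hasattr(v,'tolist') else v) for k,v in m.items()},open('w1.json','w'))
cv2.imwrite('pics/w1.png',cv2.convertScaleAbs(im[:,:,::-1],alpha=1.5,beta=15)); print(m['eye'])
E
```

```text
[0.37338765 0.17252102 0.41796666]
```

View pics/w1.png

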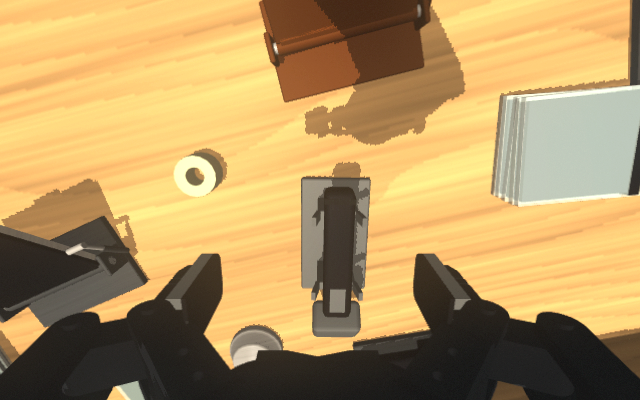

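```bash
python3 - <<'E'
from h import *
import json
m=json.load(open('w1.json'));m={k:np.array(v) if isinstance(v,list) else v for k,v in m.items()}
im=cv2.imread('pics/w1.png');crop(im,290,160,380,345,4,'pics/w1c.png')
W=onz(m,[(302,178),(370,177)],.012);print('foot near +y? corners',W)
H=onz(m,[(323.5,190),(354.5,190),(323,310),(350,310)],.1);print(H)
print('expected holder centre, scanner ', proj(m,[(.543,.1537,.1)]))
E
```

```text
foot near +y? corners [[0.45328412 0.13211613 0.012     ]
 [0.47273995 0.21676671 0.012     ]]
[[0.45314674 0.1588871  0.1       ]
 [0.46062683 0.18934332 0.1       ]
 [0.58893789 0.12565785 0.1       ]
 [0.59618137 0.15527629 0.1       ]]
expected holder centre, scanner  [[338.18593835 268.96436146]]
```

View pics/w1c.png

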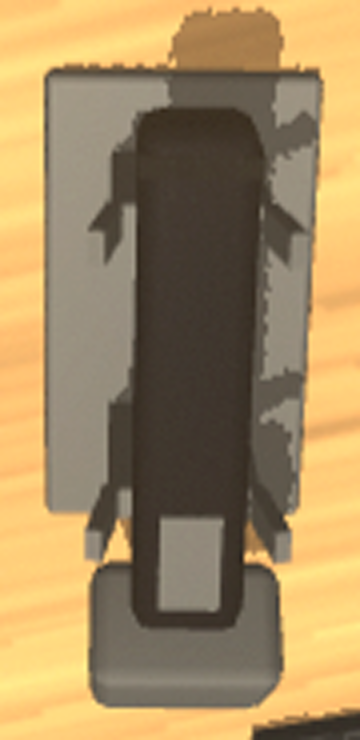

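```bash
cat > m2.py <<'E'
from h import *
import json
m=json.load(open('w1.json'));m={k:np.array(v) if isinstance(v,list) else v for k,v in m.items()}
u=lambda x,y:(290+(x+.5)/4-.5,160+(y+.5)/4-.5)
A=onz(m,[u(46,72),u(320,73),u(46,512),u(299,512)],.012)
print('foot corners\n',A)
L=np.array([(-.08,-.045),(-.08,.045),(.08,-.045),(.08,.045)])
M=A[:,:2]
Lc=L-L.mean(0);Mc=M-M.mean(0)
th=np.arctan2((Lc[:,0]*Mc[:,1]-Lc[:,1]*Mc[:,0]).sum(),(Lc*Mc).sum())
print('yaw',th,'pos',M.mean(0))
B=onz(m,[u(264,170),u(243,600)],.1);C=onz(m,[u(137,170),u(132,600)],.07)
for X in (B,C): d=X[1]-X[0];print('edge yaw',np.arctan2(d[1],d[0]))
c,s=np.cos(th),np.sin(th);Rm=np.array([[c,-s],[s,c]])
loc=lambda X:(X[:,:2]-M.mean(0))@Rm
print('edges in holder frame',loc(B),loc(C))
print('handle rear end',loc(onz(m,[u(200,108)],.097)),'head end', loc(onz(m,[u(185,706)],.08)))
E
python3 m2.py
```

```text
foot corners
 [[0.45254417 0.13115311 0.012     ]
 [0.47374469 0.21607957 0.012     ]
 [0.60591667 0.09119817 0.012     ]
 [0.62715162 0.17792056 0.012     ]]
yaw -0.24766255116511426 pos [0.53983929 0.15408785]
edge yaw -0.2558045104406088
edge yaw -0.24680003965870304
edges in holder frame [[-0.07266303  0.01640064]
 [ 0.05384164  0.01537062]] [[-0.06362091 -0.01541659]
 [ 0.07484101 -0.01529716]]
handle rear end [[-0.0881191  -0.00016081]] head end [[0.10527183 0.00120303]]
```

{"api": "carry_out", "payload": {"moves": [[-1, 0, 0, 0, -1], [-1, 0, 0, 0, -1], [-1, 0, 0, 0, -1]]}}

```text
clock: 2.2
eef_pos: [0.4166, 0.0538, 0.3015]
tool_rot: [0.789, 0.615, -0.001, 0.0]
ft_force: [-0.1, 1.0, 1.1]
grip_width: 0.0439
```

{"api": "carry_out", "payload": {"moves": [[-1, 0, 0, 0, -1], [-1, 0, 0, 0, -1], [-1, 0, 0, 0, -1]]}}

```text
clock: 2.5
eef_pos: [0.3932, -0.0436, 0.3016]
tool_rot: [0.79, 0.614, -0.0, 0.001]
ft_force: [0.3, 0.6, 0.6]
grip_width: 0.0002
```

{"api": "carry_out", "payload": {"moves": [[-1, 0, 0, 0, -1], [-1, 0, 0, 0, -1], [-1, 0, 0, 0, -1]]}}

```text
clock: 2.8
eef_pos: [0.3698, -0.1406, 0.3015]
tool_rot: [0.79, 0.613, -0.0, 0.001]
ft_force: [0.6, 1.1, 0.3]
grip_width: 0.0001
```

{"api": "carry_out", "payload": {"moves": [[-1, 0.1, 0, -0.27, -1], [-1, 0.1, 0, -0.27, -1], [-1, 0.1, 0, -0.27, -1], [-1, 0.1, 0, -0.27, -1], [-1, 0.1, 0, -0.27, -1]]}}

```text
clock: 3.3
eef_pos: [0.3568, -0.2358, 0.3012]
tool_rot: [0.641, 0.768, 0.0, -0.0]
ft_force: [-0.1, 0.3, 0.3]
grip_width: 0.0
```

```bash
python3 - <<'E'
from h import *
m=imaging.camera_model('wrist');im=imaging.camera('wrist')
import json;json.dump({k:(v.tolist() if hasattr(v,'tolist') else v) for k,v in m.items()},open('w2.json','w'))
cv2.imwrite('pics/w2.png',cv2.convertScaleAbs(im[:,:,::-1],alpha=1.5,beta=15)); print(m['eye'])
E
```

```text
[ 0.2873509  -0.24785139  0.41815517]
```

View pics/w2.png

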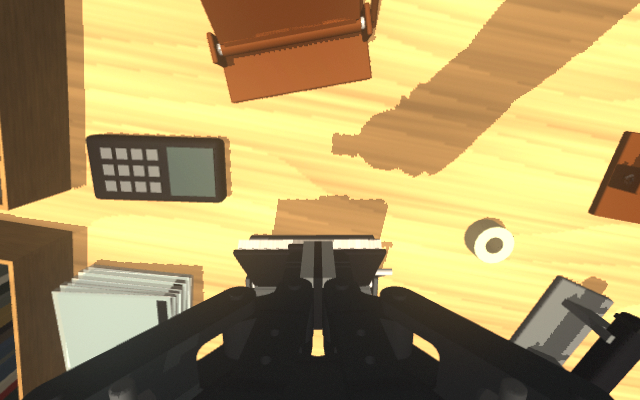

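```bash
python3 - <<'E'
from h import *
import json
m=json.load(open('w2.json'));m={k:np.array(v) if isinstance(v,list) else v for k,v in m.items()}
im=cv2.imread('pics/w2.png');crop(im,220,190,420,330,4,'pics/w2c.png')
A=onz(m,[(249,236),(378,236)],.127);d=A[1]-A[0];print(A,A.mean(0),np.linalg.norm(d),np.arctan2(d[1],d[0])-np.pi/2)
print(proj(m,[(.5107-.1007,-.2148-.0192,.138)]))
E
```

```text
[[ 0.4174443  -0.29119216  0.127     ]
 [ 0.39510886 -0.16863901  0.127     ]] [ 0.40627658 -0.22991558  0.127     ] 0.12457185031203727 0.1802724718351847
[[308.38340233 243.40936257]]
```

View pics/w2c.png

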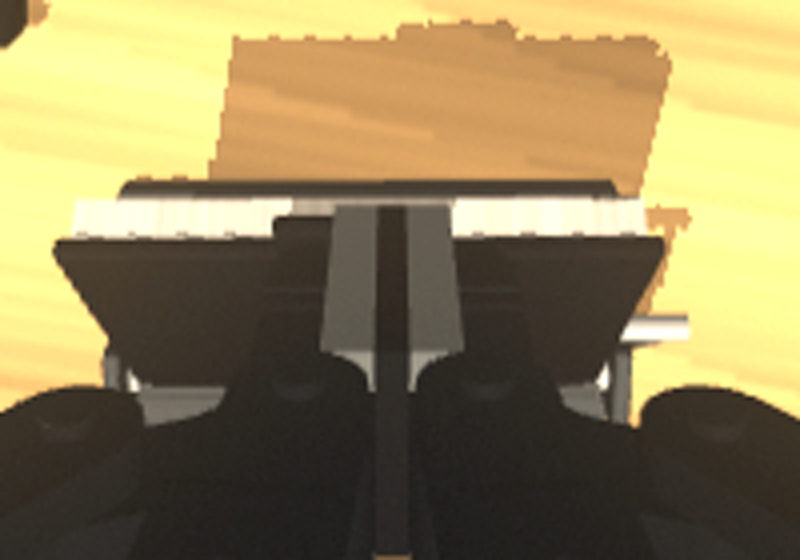

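```bash
python3 - <<'E'
from h import *
import json
m=json.load(open('w2.json'));m={k:np.array(v) if isinstance(v,list) else v for k,v in m.items()}
A=onz(m,[(233.4,249.8),(385.8,249.6)],.130);d=A[1]-A[0];y=np.arctan2(d[1],d[0])-np.pi/2;print(A.mean(0),np.linalg.norm(d),y)
c=A.mean(0)[:2]; print('hinge est',c+.092*np.array([np.cos(y),np.sin(y)]))
E
```

```text
[ 0.41974695 -0.23129939  0.13      ] 0.14746064165924772 0.18161146993974264
hinge est [ 0.51023391 -0.21468283]
```

{"api": "carry_out", "payload": {"moves": [[-0.07, 0, 0.5, 0, -1], [-0.07, 0, 1, 0, -1], [-0.07, 0, 1, 0, -1]]}}

```text
clock: 3.65
eef_pos: [0.3522, -0.2388, 0.1946]
tool_rot: [0.64, 0.768, -0.001, -0.008]
ft_force: [-1.1, 0.7, -0.5]
grip_width: -0.0001
```

{"api": "carry_out", "payload": {"moves": [[0, 0, 0.3, 0, -1], [0, 0, 0.6, 0, -1], [0, 0, 0.6, 0, -1], [0, 0, 0.6, 0, -1]]}}

```text
clock: 4.05
eef_pos: [0.3586, -0.2442, 0.1434]
tool_rot: [0.64, 0.768, 0.0, 0.001]
ft_force: [0.1, -0.2, -0.1]
grip_width: -0.0001
```

{"api": "carry_out", "payload": {"moves": [[0, 0.15, 0, 0, -1], [0, 0.3, 0, 0, -1], [0, 0.45, 0, 0, -1], [0, 0.55, -0.02, 0, -1], [0, 0.65, -0.04, 0, -1], [0, 0.75, -0.07, 0, -1], [0, 0.85, -0.1, 0, -1], [0, 0.95, -0.13, 0, -1], [0, 1, -0.15, 0, -1]]}}

```text
clock: 4.95
eef_pos: [0.4574, -0.2261, 0.1568]
tool_rot: [0.64, 0.768, 0.0, 0.001]
ft_force: [-1.5, -0.7, 1.3]
grip_width: 0.0
```

{"api": "carry_out", "payload": {"moves": [[0, 0.1, -0.03, 0, -1], [0, 0.2, -0.06, 0, -1], [0, 0.3, -0.08, 0, -1], [0, 0.4, -0.1, 0, -1], [0, 0.5, -0.12, 0, -1], [0, 0.6, -0.14, 0, -1], [0, 0.7, -0.15, 0, -1], [0, 0.8, -0.16, 0, -1], [0, 0.8, -0.16, 0, -1]]}}

```text
clock: 5.85
eef_pos: [0.5358, -0.2118, 0.1723]
tool_rot: [0.64, 0.768, 0.0, 0.0]
ft_force: [-0.4, -0.3, -0.2]
grip_width: 0.0003
```

```bash
python3 - <<'E'
from h import *
im=imaging.camera('scene')[:,:,::-1]
cv2.imwrite('pics/s2.png',cv2.convertScaleAbs(cv2.resize(im[120:360,120:440],None,fx=2.4,fy=2.4),alpha=1.5,beta=15)); print(bot.get_obs()['ft_force'])
E
```

```text
[-0.19142518 -0.51013787 -1.1690246 ]
```

View pics/s2.png

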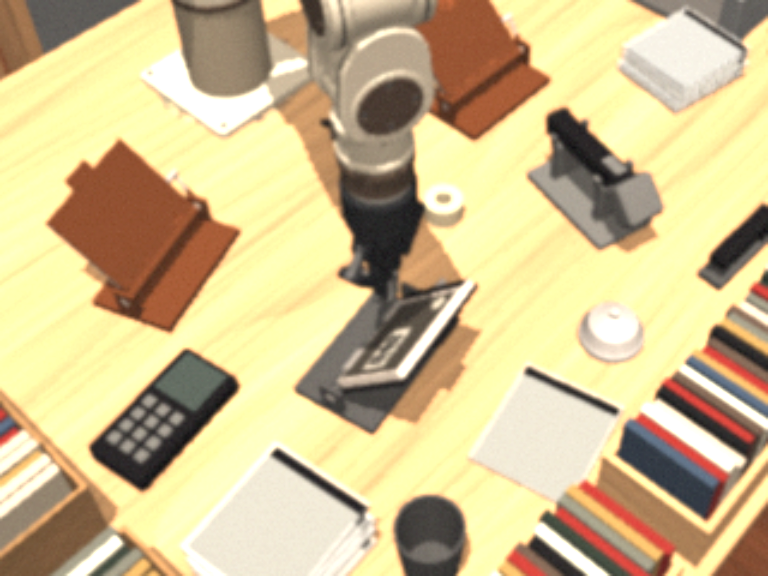

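{"api": "carry_out", "payload": {"moves": [[0, -0.4, -0.5, 0, -1], [0.3, -0.6, -1, 0, 0], [0.8, -0.6, -1, 0, 1], [1, -0.6, -1, 0, 1], [1, -0.6, -1, 0, 1]]}}

```text
clock: 6.4
eef_pos: [0.4561, -0.1219, 0.274]
tool_rot: [0.639, 0.769, 0.001, 0.001]
ft_force: [-0.3, -1.0, -0.0]
grip_width: 0.058
```

{"api": "carry_out", "payload": {"moves": [[1, 0.3, 0, 0, 1], [1, 0.3, 0, 0.1, 1], [1, 0.3, 0, 0.2, 1], [1, 0.3, 0, 0.27, 1], [1, 0.3, 0, 0.27, 1]]}}

```text
clock: 6.9
eef_pos: [0.4688, -0.0206, 0.2719]
tool_rot: [0.788, 0.616, -0.0, -0.0]
ft_force: [0.3, 0.5, -0.2]
grip_width: 0.0854
```

```bash
python3 - <<'E'
from h import *
im=imaging.camera('top')[:,:,::-1];cv2.imwrite('pics/t3r.png',im)
im=cv2.convertScaleAbs(im,alpha=1.5,beta=10);crop(im,360,120,460,220,6,'pics/t3.png')
im=imaging.camera('scene')[:,:,::-1];cv2.imwrite('pics/s3r.png',im)
im=cv2.convertScaleAbs(im,alpha=1.5,beta=10);crop(im,220,200,340,300,6,'pics/s3.png')
E
```

```text
(no output)
```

View pics/t3.png

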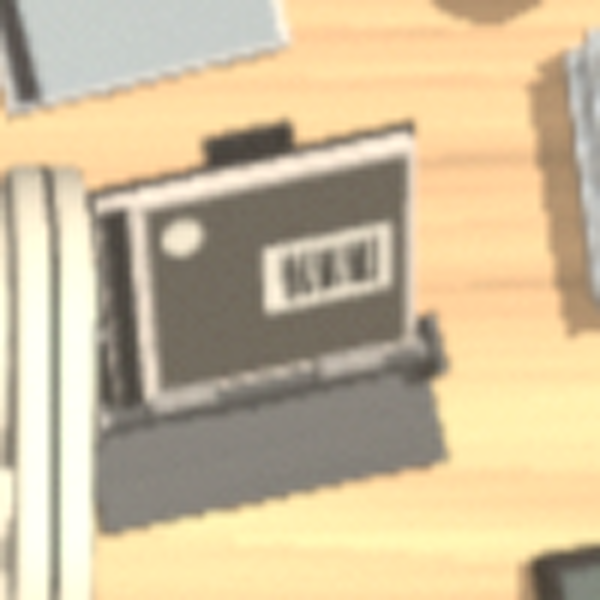

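View pics/s3.png

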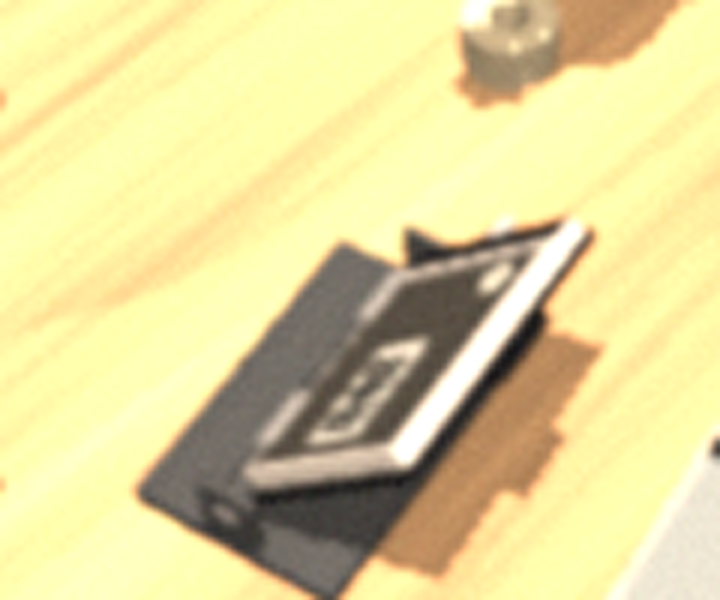

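```bash
python3 - <<'E'
from h import *
T=imaging.camera_model('top');S=imaging.camera_model('scene')
a=(360+327.5/6-.5,120+268.5/6-.5);b=(220+368.5/6-.5,200+392.5/6-.5)
print(tri(T,a,S,b),onz(T,[a],.092),onz(S,[b],.092))
y=.184;c,s=np.cos(y),np.sin(y);h=np.array([.510,-.2147])
Rm=np.array([[c,-s],[s,c]])
print('model',h+Rm@[.042,-.03])
L=onz(T,[(360+(262)/6,120+246/6),(360+392/6,120+222/6)],.105);d=L[0]-L[1];print('yaw',np.arctan2(d[1],d[0])-np.pi/2)
W=np.array([.5398,.1541]);g=W+np.array([np.cos(-.248),np.sin(-.248)])*-.012
o=bot.get_obs();p=o['eef_pos'];X=R.from_quat(o['tool_rot']).as_matrix()
print('to grip tool',X.T@(np.r_[g,.094]-p),g,p, 'toolx yaw',np.degrees(np.arctan2(X[1,0],X[0,0])), 'want',90-np.degrees(.248))
E
```

```text
(array([ 0.55666515, -0.23563924,  0.09162864]), np.float64(0.0025411623265371177)) [[ 0.55571232 -0.23645647  0.092     ]] [[ 0.55780663 -0.23496387  0.092     ]]
model [ 0.55677993 -0.23650912]
yaw 0.1527959457980892
to grip tool [0.18732257 0.01509217 0.17788185] [0.52816714 0.15704559] [ 0.46881562 -0.02117303  0.27197469] toolx yaw 76.15627187994698 want 75.79064668075559
```

{"api": "carry_out", "payload": {"moves": [[1, 0.08, 0, 0.004, 1], [1, 0.08, 0, 0.004, 1], [1, 0.08, 0, 0.004, 1]]}}

```text
clock: 7.3
eef_pos: [0.5024, 0.078, 0.2718]
tool_rot: [0.788, 0.616, 0.001, -0.001]
ft_force: [0.0, 0.0, 0.5]
grip_width: 0.0851
```

{"api": "carry_out", "payload": {"moves": [[0.87, 0.07, 0.2, 0, 1], [0.87, 0.07, 0.5, 0, 1], [0.87, 0.07, 0.5, 0, 1], [0.87, 0.07, 0.5, 0, 1]]}}

```text
clock: 7.7
eef_pos: [0.5284, 0.1565, 0.2204]
tool_rot: [0.789, 0.614, -0.002, -0.001]
ft_force: [0.2, -0.2, 0.4]
grip_width: 0.0856
```

```bash
cat > togrip.py <<'E'
from h import *
W=np.array([.5398,.1541]);g=W+np.array([np.cos(-.248),np.sin(-.248)])*-.012
o=bot.get_obs();p=o['eef_pos'];X=R.from_quat(o['tool_rot']).as_matrix()
print('to grip tool',X.T@(np.r_[g,.092]-p),p,'roll units',(np.degrees(np.arctan2(X[1,0],X[0,0]))-90+np.degrees(.248))/90)
m=imaging.camera_model('wrist');im=imaging.camera('wrist')
cv2.imwrite('pics/w4.png',cv2.convertScaleAbs(im[:,:,::-1],alpha=1.5,beta=15))
E
python3 togrip.py
```

```text
to grip tool [7.96804941e-04 1.12148691e-04 1.28427585e-01] [0.52838172 0.15652431 0.22042887] roll units -0.00011680319295725007
```

View pics/w4.png

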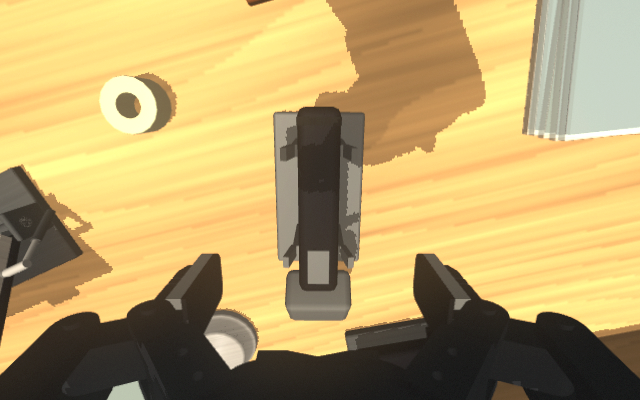

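{"api": "carry_out", "payload": {"moves": [[0, 0, 0.4, 0, 1], [0, 0, 0.8, 0, 1], [0, 0, 1, 0, 1], [0, 0, 1, 0, 1]]}}

```text
clock: 8.15
eef_pos: [0.5274, 0.1547, 0.1205]
tool_rot: [0.79, 0.613, -0.002, -0.001]
ft_force: [0.6, -0.2, -0.5]
grip_width: 0.0855
```

{"api": "carry_out", "payload": {"moves": [[0, 0, 0.15, 0, 1], [0, 0, 0.28, 0, 1], [0, 0, 0.28, 0, 1], [0, 0, 0.28, 0, 1]]}}

```text
clock: 8.55
eef_pos: [0.5297, 0.1567, 0.0953]
tool_rot: [0.79, 0.613, 0.001, 0.0]
ft_force: [1.0, -0.0, -0.8]
grip_width: 0.0854
```

{"api": "carry_out", "payload": {"moves": [[0, 0, 0, 0, -1], [0, 0, 0, 0, -1], [0, 0, 0, 0, -1], [0, 0, 0, 0, -1], [0, 0, 0, 0, -1], [0, 0, 0, 0, -1], [0, 0, 0, 0, -1], [0, 0, 0, 0, -1]]}}

```text
clock: 9.35
eef_pos: [0.5296, 0.1572, 0.0948]
tool_rot: [0.79, 0.613, 0.001, 0.0]
ft_force: [0.1, -0.6, 5.4]
grip_width: 0.0312
```

```bash
python3 - <<'E'
from h import *
o=bot.get_obs();print(o['eef_pos'],o['tool_rot'],o['ft_force'],o['grip_width'])
E
```

```text
[0.52959832 0.15715316 0.09484543] [7.89808429e-01 6.13353359e-01 5.20876990e-04 1.78143869e-04] [ 0.08416304 -0.61511106  5.35779366] 0.031236431158086397
```

{"api": "carry_out", "payload": {"moves": [[0, 0, -0.15, 0, -1], [0, 0, -0.4, 0, -1], [0, 0, -0.7, 0, -1], [0, 0, -1, 0, -1], [0, 0, -1, 0, -1]]}}

```text
clock: 9.85
eef_pos: [0.5313, 0.1576, 0.1978]
tool_rot: [0.79, 0.613, 0.003, 0.001]
ft_force: [0.9, -0.4, -2.7]
grip_width: 0.0312
```

{"api": "carry_out", "payload": {"moves": [[-0.1, -0.15, -0.3, 0, -1], [-0.3, -0.3, -0.4, 0, -1], [-0.6, -0.5, -0.4, 0, -1], [-0.9, -0.6, -0.4, 0, -1], [-1, -0.6, -0.4, 0, -1]]}}

```text
clock: 10.35
eef_pos: [0.4429, 0.0732, 0.2323]
tool_rot: [0.79, 0.613, -0.003, -0.001]
ft_force: [0.6, -0.1, -2.5]
grip_width: 0.0309
```

{"api": "carry_out", "payload": {"moves": [[-0.35, 0, 0, 0, -1], [-0.7, 0, 0, 0, -1], [-1, 0, 0, 0, -1]]}}

```text
clock: 10.65
eef_pos: [0.4206, -0.023, 0.2327]
tool_rot: [0.79, 0.613, -0.001, -0.001]
ft_force: [-0.1, 0.5, -2.4]
grip_width: 0.0313
```

{"api": "carry_out", "payload": {"moves": [[-0.35, 0, 0, 0, -1], [-0.7, 0, 0, 0, -1], [-1, 0, 0, 0, -1]]}}

```text
clock: 10.95
eef_pos: [0.3959, -0.1201, 0.2328]
tool_rot: [0.79, 0.613, -0.001, -0.001]
ft_force: [0.4, 0.5, -2.2]
grip_width: 0.0311
```

{"api": "carry_out", "payload": {"moves": [[-0.3, 0, 0, -0.05, -1], [-0.6, 0, 0, -0.1, -1], [-0.9, 0, 0, -0.16, -1], [-1, 0, 0, -0.22, -1], [-1, 0, 0, -0.275, -1], [-1, 0, 0, -0.275, -1], [-1, 0, 0, -0.275, -1]]}}

```text
clock: 11.65
eef_pos: [0.3718, -0.2155, 0.2332]
tool_rot: [0.641, 0.768, -0.0, -0.001]
ft_force: [-0.8, 0.4, -1.8]
grip_width: 0.0312
```

```bash
cat > toscan.py <<'E'
from h import *
y=.184;e=np.array([np.cos(y),np.sin(y)])
t=np.r_[np.array([.5565,-.236])-.1787*e,.202]
o=bot.get_obs();p=o['eef_pos'];X=R.from_quat(o['tool_rot']).as_matrix()
print(o['clock'],'tool d',X.T@(t-p),p,'roll',(np.degrees(np.arctan2(X[1,0],X[0,0]))-90-np.degrees(y))/90,o['grip_width'],o['ft_force'],'tilt',X[:,2])
E
python3 toscan.py; python3 - <<'E'
from h import *
im=imaging.camera('scene')[:,:,::-1]
cv2.imwrite('pics/s5.png',cv2.convertScaleAbs(cv2.resize(im[90:330,120:440],None,fx=2.4,fy=2.4),alpha=1.5,beta=15))
im=imaging.camera('top')[:,:,::-1]
cv2.imwrite('pics/t5.png',cv2.convertScaleAbs(cv2.resize(im[90:330,280:520],None,fx=2.4,fy=2.4),alpha=1.5,beta=15))
E
```

```text
11.65 tool d [-0.05404025 -0.00059866  0.03115391] [ 0.37178437 -0.21545447  0.23322624] roll -0.0025722026175414845 0.03116190992471273 [-0.81249551  0.37209325 -1.76480416] tilt [-0.00165358  0.00107676 -0.99999805]
```

View pics/s5.png

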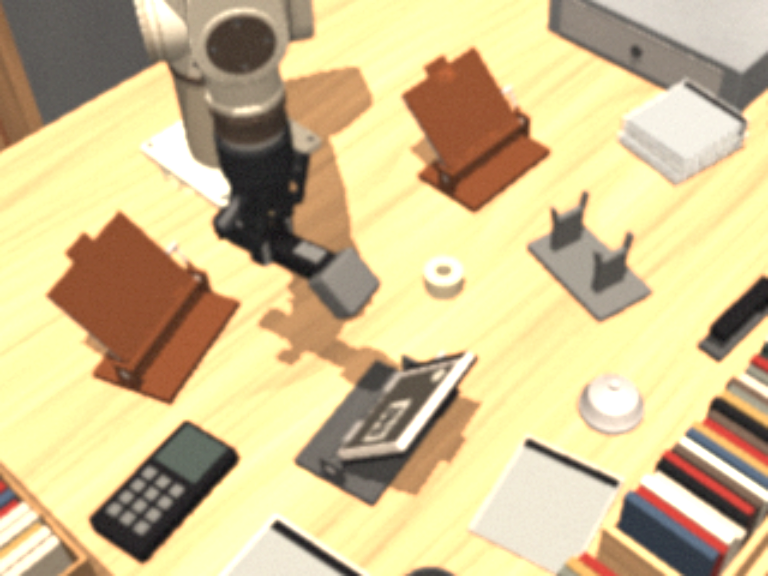

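View pics/t5.png

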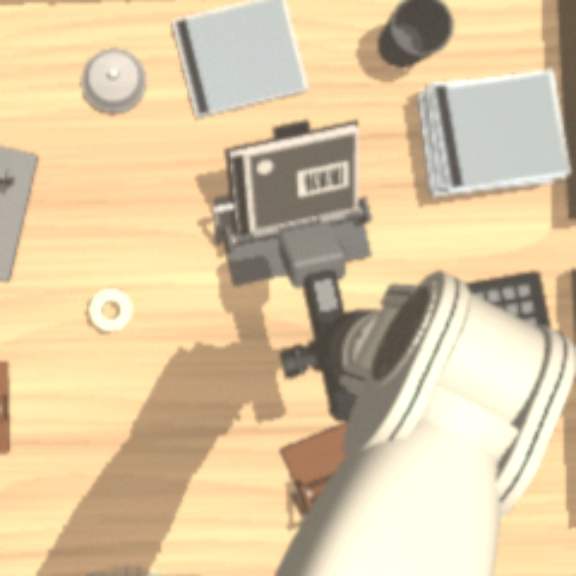

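{"api": "carry_out", "payload": {"moves": [[-0.1, 0, 0.1, 0, -1], [-0.3, 0, 0.2, 0, -1], [-0.45, 0, 0.31, 0, -1], [-0.54, 0, 0.31, -0.002, -1], [-0.54, 0, 0.31, -0.002, -1], [-0.54, 0, 0.31, -0.002, -1], [-0.54, 0, 0.31, -0.002, -1], [-0.54, 0, 0.31, -0.002, -1]]}}

```text
clock: 12.55
eef_pos: [0.3819, -0.2685, 0.2038]
tool_rot: [0.639, 0.77, 0.0, 0.0]
ft_force: [0.4, -0.2, -1.9]
grip_width: 0.0315
```

```bash
python3 toscan.py; python3 - <<'E'
from h import *
im=imaging.camera('scene')[:,:,::-1];cv2.imwrite('pics/s6r.png',im)
cv2.imwrite('pics/s6.png',cv2.convertScaleAbs(cv2.resize(im[160:310,190:350],None,fx=4.8,fy=4),alpha=1.5,beta=15)[:600])
im=imaging.camera('top')[:,:,::-1];cv2.imwrite('pics/t6r.png',im)
cv2.imwrite('pics/t6.png',cv2.convertScaleAbs(cv2.resize(im[130:270,360:470],None,fx=4,fy=4),alpha=1.5,beta=15))
E
```

```text
12.55 tool d [-3.27425496e-05 -1.05999766e-03  1.75867965e-03] [ 0.38185123 -0.26846747  0.20375925] roll 0.0008747497457318805 0.0314672102235738 [ 0.3647113  -0.15301477 -1.94466287] tilt [ 6.16609617e-04 -3.15029258e-04 -9.99999760e-01]
```

View pics/s6.png

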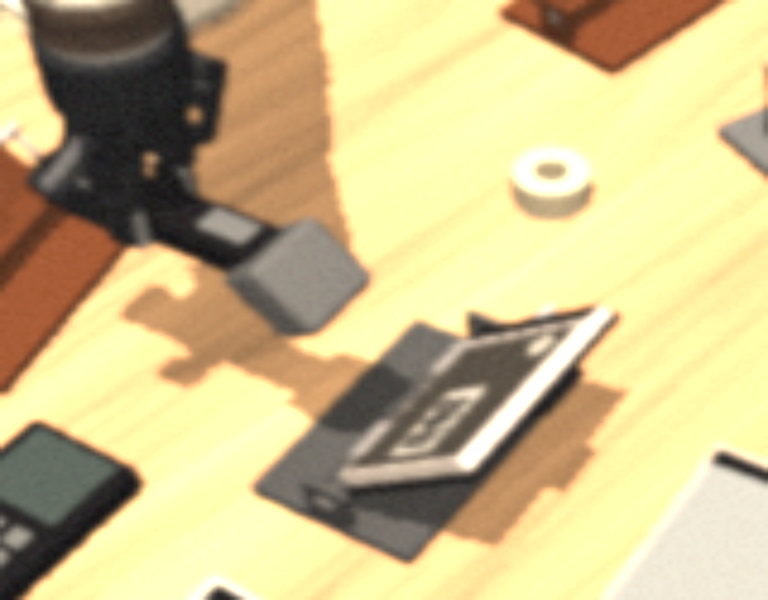

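View pics/t6.png

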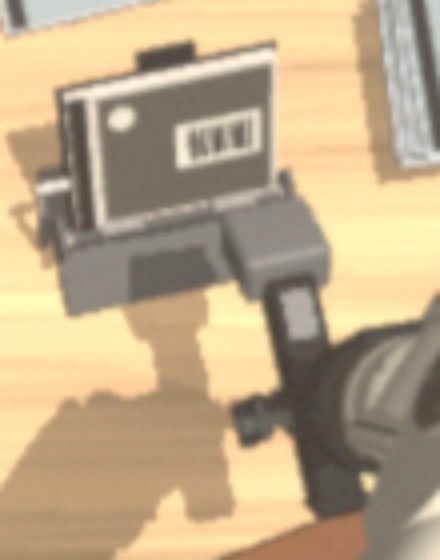

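```bash
python3 - <<'E'
from h import *
T=imaging.camera_model('top');S=imaging.camera_model('scene')
o=bot.get_obs();p=o['eef_pos'];y=.184;e=np.array([np.cos(y),np.sin(y),0]);n=np.array([-e[1],e[0],0]);z=np.array([0,0,1.])
O=p+.0107*e-.0098*z
P=[O+.110*e+.028*k*n-.016*z for k in(1,-1)]+[O+.06*e+.016*k*n+.015*z for k in(1,-1)]
P2=[O+.0843*e+.028*k*n-.0417*z for k in(1,-1)]
print('top crop',(proj(T,P)-[360,130])*4)
print('scene crop',(proj(S,P+P2)-[190,160])*[4.8,4])
print('beam100',O+.168*e-.1*z)
E
```

```text
top crop [[218.91934165 216.04243454]
 [306.41145412 197.10635844]
 [266.67849399 287.90111718]
 [318.2927958  276.75103175]]
scene crop [[365.35227534 271.43613238]
 [302.56593483 331.69226446]
 [269.23122919 220.48901773]
 [231.82847905 254.05348348]
 [329.51704117 280.62343613]
 [267.25521724 339.68413651]]
beam100 [ 0.55753693 -0.23579307  0.09387742]
```

{"api": "carry_out", "payload": {"moves": [[0, 0, 0, 0, -1], [0, 0, 0, 0, -1], [0, 0, 0, 0, -1], [0, 0, 0, 0, -1], [0, 0, 0, 0, -1], [0, 0, 0, 0, -1], [0, 0, 0, 0, -1], [0, 0, 0, 0, -1], [0, 0, 0, 0, -1], [0, 0, 0, 0, -1], [0, 0, 0, 0, -1], [0, 0, 0, 0, -1], [0, 0, 0, 0, -1], [0, 0, 0, 0, -1], [0, 0, 0, 0, -1], [0, 0, 0, 0, -1], [0, 0, 0, 0, -1], [0, 0, 0, 0, -1], [0, 0, 0, 0, -1], [0, 0, 0, 0, -1]]}}

```text
clock: 14.65
eef_pos: [0.3817, -0.2688, 0.2033]
tool_rot: [0.639, 0.769, -0.0, -0.0]
ft_force: [0.0, 0.2, -1.5]
grip_width: 0.0313
```

{"api": "carry_out", "payload": {"moves": [[0, 0, 0, 0, -1], [0, 0, 0, 0, -1], [0, 0, 0, 0, -1], [0, 0, 0, 0, -1], [0, 0, 0, 0, -1], [0, 0, 0, 0, -1], [0.1, 0, -0.15, 0, -1], [0.3, 0, -0.35, 0, -1], [0.54, 0, -0.4, 0, -1], [0.54, 0, -0.4, 0, -1]]}}

```text
clock: 15.65
eef_pos: [0.3716, -0.2141, 0.2445]
tool_rot: [0.638, 0.77, 0.0, 0.0]
ft_force: [0.2, -0.3, -2.7]
grip_width: 0.0313
```

{"api": "carry_out", "payload": {"moves": [[0.2, 0.1, 0, 0.05, -1], [0.5, 0.2, 0, 0.1, -1], [0.8, 0.35, 0, 0.16, -1], [0.91, 0.42, 0, 0.22, -1], [0.91, 0.42, 0, 0.277, -1], [0.91, 0.42, 0, 0.277, -1]]}}

```text
clock: 16.25
eef_pos: [0.3966, -0.1183, 0.243]
tool_rot: [0.789, 0.614, -0.0, -0.0]
ft_force: [-0.2, 0.2, -2.7]
grip_width: 0.0312
```

{"api": "carry_out", "payload": {"moves": [[0.35, 0, 0, 0, -1], [0.7, 0, 0, 0, -1], [1, 0, 0, 0, -1]]}}

```text
clock: 16.55
eef_pos: [0.4215, -0.0211, 0.2432]
tool_rot: [0.79, 0.614, 0.0, 0.0]
ft_force: [0.1, -0.9, -2.0]
grip_width: 0.0313
```

{"api": "carry_out", "payload": {"moves": [[0.35, 0, 0, 0, -1], [0.7, 0, 0, 0, -1], [1, 0, 0, 0, -1], [1, 0, 0, 0, -1], [1, 0, 0, 0, -1]]}}

```text
clock: 17.05
eef_pos: [0.4459, 0.0751, 0.2429]
tool_rot: [0.789, 0.614, -0.001, -0.0]
ft_force: [-0.3, -0.7, -2.4]
grip_width: 0.0306
```

```bash
cat > toback.py <<'E'
from h import *
t=np.array([.5296,.1572,.0948])
o=bot.get_obs();p=o['eef_pos'];X=R.from_quat(o['tool_rot']).as_matrix()
print(o['clock'],'tool d',X.T@(t-p),p,'roll',(np.degrees(np.arctan2(X[1,0],X[0,0]))-75.67)/90,o['grip_width'],o['ft_force'],'tilt',X[:,2])
E
python3 toback.py
```

```text
17.05 tool d [0.10023649 0.06106347 0.14792061] [0.44593086 0.07513386 0.24285821] roll 0.0012769577272692344 0.030577949229287516 [-0.2887123  -0.72891996 -2.37083065] tilt [-9.39022524e-04 -7.18060001e-04 -9.99999301e-01]
```

{"api": "carry_out", "payload": {"moves": [[0.3, 0.2, 0, 0.001, -1], [0.6, 0.4, 0, 0.001, -1], [0.9, 0.55, 0, 0.001, -1], [1, 0.61, 0.2, 0.001, -1], [1, 0.61, 0.5, 0.001, -1], [1, 0.61, 0.5, 0.001, -1], [1, 0.61, 0.5, 0.001, -1], [1, 0.61, 0.5, 0.001, -1]]}}

```text
clock: 17.85
eef_pos: [0.5306, 0.1562, 0.1949]
tool_rot: [0.791, 0.612, 0.001, 0.0]
ft_force: [-0.1, 0.2, -2.9]
grip_width: 0.0311
```

```bash
python3 toback.py
```

```text
17.85 tool d [ 0.00059049 -0.00137988  0.10014602] [0.53056717 0.15623201 0.19494792] roll -0.0018557638082253587 0.031132745262438165 [-0.09383198  0.16658971 -2.90440026] tilt [ 2.20629699e-03  5.08020750e-04 -9.99997437e-01]
```

{"api": "carry_out", "payload": {"moves": [[0.01, -0.01, 0.2, -0.001, -1], [0.01, -0.01, 0.45, -0.001, -1], [0.01, -0.01, 0.65, -0.001, -1], [0.01, -0.01, 0.8, -0.001, -1], [0.01, -0.01, 0.9, -0.001, -1], [0.01, -0.01, 0.95, -0.001, -1], [0.01, -0.01, 0.98, -0.001, -1], [0.01, -0.01, 0.98, -0.001, -1], [0.01, -0.01, 0.98, -0.001, -1], [0.01, -0.01, 0.98, -0.001, -1]]}}

```text
clock: 18.85
eef_pos: [0.5296, 0.1584, 0.096]
tool_rot: [0.79, 0.613, 0.001, 0.0]
ft_force: [-0.5, -0.1, -1.5]
grip_width: 0.0314
```

```bash
python3 toback.py; python3 - <<'E'
from h import *
im=imaging.camera('scene')[:,:,::-1]
cv2.imwrite('pics/s7.png',cv2.convertScaleAbs(cv2.resize(im[130:250,310:430],None,fx=5,fy=5),alpha=1.5,beta=15))
E
```

```text
18.85 tool d [-0.00113161  0.00031071  0.0012396 ] [0.52957755 0.15837282 0.09604003] roll -9.638497924318775e-05 0.03138408098766404 [-0.5261475  -0.13730899 -1.45578625] tilt [ 1.34367899e-03  3.93351737e-04 -9.99999020e-01]
```

View pics/s7.png

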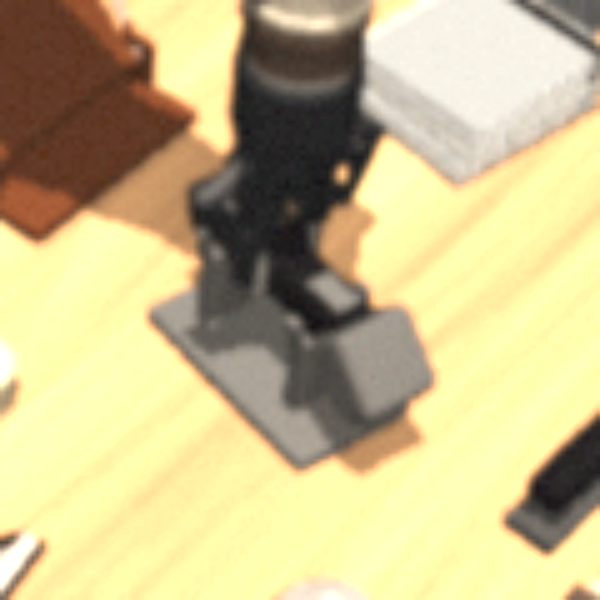

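{"api": "carry_out", "payload": {"moves": [[-0.01, 0, 0.015, 0, -1], [-0.01, 0, 0.015, 0, -1], [-0.01, 0, 0.015, 0, -1], [-0.01, 0, 0.015, 0, 0.2], [-0.01, 0, 0.015, 0, 0.6], [-0.01, 0, 0.015, 0, 1], [-0.01, 0, 0.015, 0, 1], [-0.01, 0, 0.015, 0, 1], [-0.01, 0, 0.015, 0, 1], [-0.01, 0, 0.015, 0, 1], [-0.01, 0, 0.015, 0, 1]]}}

```text
clock: 20.0
eef_pos: [0.5289, 0.1572, 0.0938]
tool_rot: [0.79, 0.613, 0.0, 0.0]
ft_force: [-0.3, 0.7, -0.3]
grip_width: 0.0852
```

{"api": "carry_out", "payload": {"moves": [[0, 0, -0.1, 0, 1], [0, 0, -0.3, 0, 1], [0, 0, -0.6, 0, 1], [0, 0, -1, 0, 1], [0, 0, -1, 0, 1]]}}

```text
clock: 20.5
eef_pos: [0.5323, 0.1583, 0.2007]
tool_rot: [0.79, 0.613, 0.006, 0.002]
ft_force: [0.1, 0.9, 0.6]
grip_width: 0.085
```

{"api": "carry_out", "payload": {"moves": [[0, 0, -0.5, 0, 1], [0, -0.3, -0.8, 0, 1], [0, -0.5, -0.8, 0, 1], [0, -0.5, -0.8, 0, 1]]}}

```text
clock: 20.9
eef_pos: [0.4791, 0.1702, 0.2758]
tool_rot: [0.789, 0.614, 0.001, 0.0]
ft_force: [0.7, 0.2, 0.2]
grip_width: 0.0853
```

```bash
python3 toback.py; python3 - <<'E'
from h import *
m=imaging.camera_model('wrist')
import json;json.dump({k:(v.tolist() if hasattr(v,'tolist') else v) for k,v in m.items()},open('w8.json','w'))
im=imaging.camera('wrist')[:,:,::-1]
cv2.imwrite('pics/w8.png',cv2.convertScaleAbs(im,alpha=1.5,beta=15))
im=imaging.camera('scene')[:,:,::-1]
cv2.imwrite('pics/s8.png',cv2.convertScaleAbs(cv2.resize(im[130:320,210:430],None,fx=3,fy=3),alpha=1.5,beta=15))
E
```

```text
20.9 tool d [-0.00042654  0.05178214  0.18110827] [0.4790934  0.17015828 0.27580537] roll 0.0008828183410388293 0.0852591872205718 [0.67656929 0.20374151 0.18803059] tilt [ 0.00233564  0.0011159  -0.99999665]
```

View pics/w8.png

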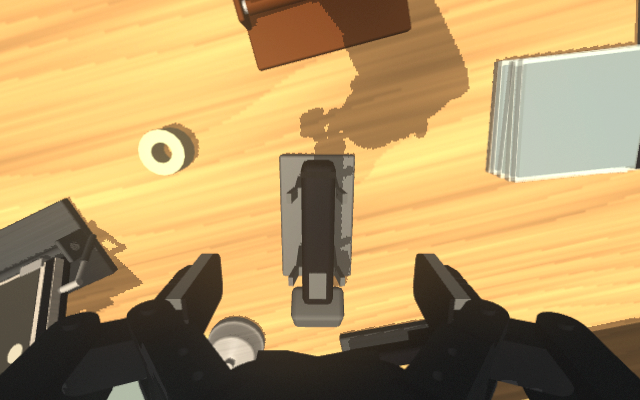

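View pics/s8.png

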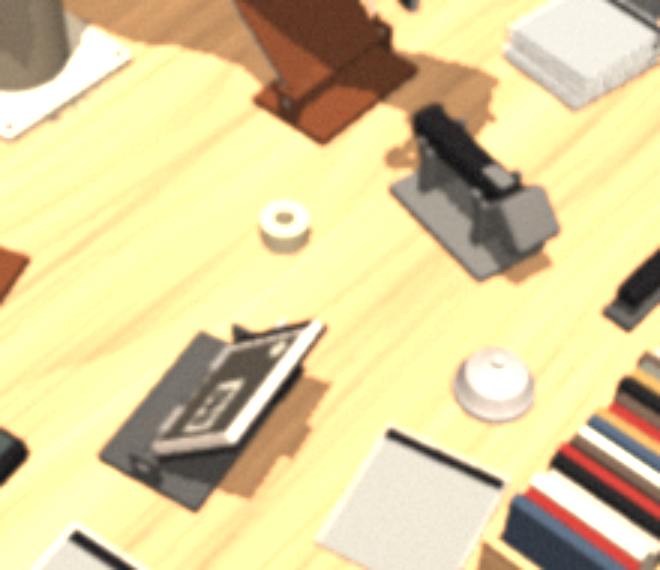

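{"api": "carry_out", "payload": {"moves": [[-0.4, 0.35, 0, 0, -1], [-0.8, 0.7, 0, 0, -1], [-1, 0.88, 0, 0, -1], [-1, 0.88, 0, 0, -1]]}}

```text
clock: 21.4
eef_pos: [0.5428, 0.0468, 0.2721]
tool_rot: [0.792, 0.611, -0.001, 0.0]
ft_force: [-0.1, 0.1, -0.9]
grip_width: 0.0283
```

{"api": "carry_out", "payload": {"moves": [[-0.4, 0.35, 0, 0, -1], [-0.8, 0.7, 0, 0, -1], [-1, 0.88, 0, 0, -1], [-1, 0.88, 0, 0, -1]]}}

```text
clock: 21.8
eef_pos: [0.6028, -0.0716, 0.2716]
tool_rot: [0.791, 0.611, -0.001, -0.0]
ft_force: [-0.5, -0.2, -0.4]
grip_width: 0.0001
```

{"api": "carry_out", "payload": {"moves": [[-0.4, 0.35, 0, -0.05, -1], [-0.8, 0.7, 0, -0.1, -1], [-1, 0.88, 0, -0.19, -1], [-1, 0.88, 0, -0.275, -1], [-1, 0.88, 0, -0.275, -1], [-1, 0.88, 0, -0.275, -1]]}}

```text
clock: 22.4
eef_pos: [0.6617, -0.1853, 0.273]
tool_rot: [0.641, 0.768, -0.0, -0.001]
ft_force: [0.9, 0.0, -0.0]
grip_width: -0.0001
```

```bash
cat > st.py <<'E'
from h import *
y=.184;c,s=np.cos(y),np.sin(y)
o=bot.get_obs();p=o['eef_pos'];X=R.from_quat(o['tool_rot']).as_matrix()
d=p[:2]-[.510,-.2147]
print(o['clock'],p,'stand xy',c*d[0]+s*d[1],-s*d[0]+c*d[1],'yaw',np.arctan2(X[1,0],X[0,0])-np.pi/2,o['ft_force'],o['joint_pos'])
E
python3 st.py
```

```text
22.4 [ 0.66172555 -0.18530816  0.27304364] stand xy 0.15454200851192523 0.0011354567066785594 yaw 0.1798951482695248 [ 0.94200833  0.03879386 -0.03857279] [-2.73192469e-01  6.45449983e-01  6.71470787e-01  1.59846289e+00
  3.66957166e-04 -4.53088612e-01]
```

{"api": "carry_out", "payload": {"moves": [[0, 0, 0.4, 0, -1], [0, 0, 0.8, 0, -1], [0, 0, 1, 0, -1], [0, 0, 1, 0, -1]]}}

```text
clock: 22.8
eef_pos: [0.6592, -0.1841, 0.1697]
tool_rot: [0.64, 0.768, -0.002, -0.004]
ft_force: [-0.4, 0.8, -1.0]
grip_width: -0.0001
```

{"api": "carry_out", "payload": {"moves": [[0, 0, 0.2, 0, -1], [0, 0, 0.33, 0, -1], [0, 0, 0.33, 0, -1], [0, 0, 0.33, 0, -1]]}}

```text
clock: 23.2
eef_pos: [0.6621, -0.1861, 0.1418]
tool_rot: [0.64, 0.768, 0.0, 0.0]
ft_force: [-0.6, -0.1, 1.0]
grip_width: 0.0001
```

```bash
python3 st.py;python3 - <<'E'
from h import *
im=imaging.camera('scene')[:,:,::-1]
cv2.imwrite('pics/s9.png',cv2.convertScaleAbs(cv2.resize(im[150:350,210:410],None,fx=3,fy=3),alpha=1.5,beta=15))
E
```

```text
23.2 [ 0.66214472 -0.18612701  0.14177753] stand xy 0.1548042843615779 0.00025374057997294003 yaw 0.181674674922371 [-0.6368628  -0.13021012  0.97724516] [-2.74034752e-01  6.78977722e-01  3.92526173e-01  1.28354438e+00
  2.20566485e-05 -4.55709539e-01]
```

View pics/s9.png

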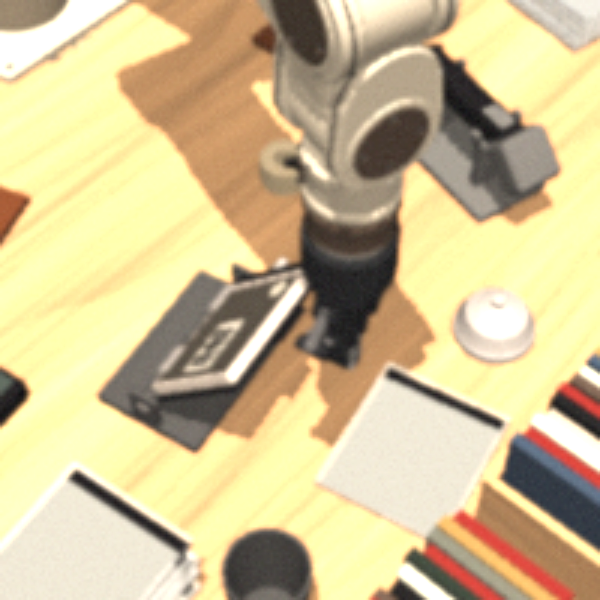

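{"api": "carry_out", "payload": {"moves": [[0, -0.15, 0, 0, -1], [0, -0.3, 0, 0, -1], [0, -0.4, 0, 0, -1], [0, -0.5, -0.02, 0, -1], [0, -0.6, -0.05, 0, -1], [0, -0.7, -0.09, 0, -1], [0, -0.8, -0.13, 0, -1], [0, -0.9, -0.17, 0, -1], [0, -1, -0.21, 0, -1]]}}

```text
clock: 24.15
eef_pos: [0.5624, -0.2047, 0.1622]
tool_rot: [0.64, 0.768, -0.0, -0.0]
ft_force: [0.8, -0.4, 0.2]
grip_width: 0.0002
```

{"api": "carry_out", "payload": {"moves": [[0, -0.1, -0.04, 0, -1], [0, -0.2, -0.07, 0, -1], [0, -0.3, -0.1, 0, -1], [0, -0.4, -0.12, 0, -1], [0, -0.5, -0.13, 0, -1], [0, -0.6, -0.14, 0, -1], [0, -0.7, -0.14, 0, -1], [0, -0.75, -0.14, 0, -1]]}}

```text
clock: 24.95
eef_pos: [0.4885, -0.2182, 0.1758]
tool_rot: [0.64, 0.768, -0.0, -0.0]
ft_force: [0.0, 0.2, 0.9]
grip_width: 0.0001
```

```bash
python3 st.py;python3 - <<'E'
from h import *
im=imaging.camera('scene')[:,:,::-1]
cv2.imwrite('pics/s10.png',cv2.convertScaleAbs(cv2.resize(im[150:350,210:410],None,fx=3,fy=3),alpha=1.5,beta=15))
E
```

```text
24.95 [ 0.48851616 -0.21816402  0.17577195] stand xy -0.021754977987600014 0.0005252147839772616 yaw 0.18115414237834981 [0.02464788 0.22633146 0.92180634] [-4.19945466e-01  3.57219844e-01 -4.86655569e-02  1.16552662e+00
 -1.24808197e-04 -6.01099641e-01]
```

View pics/s10.png

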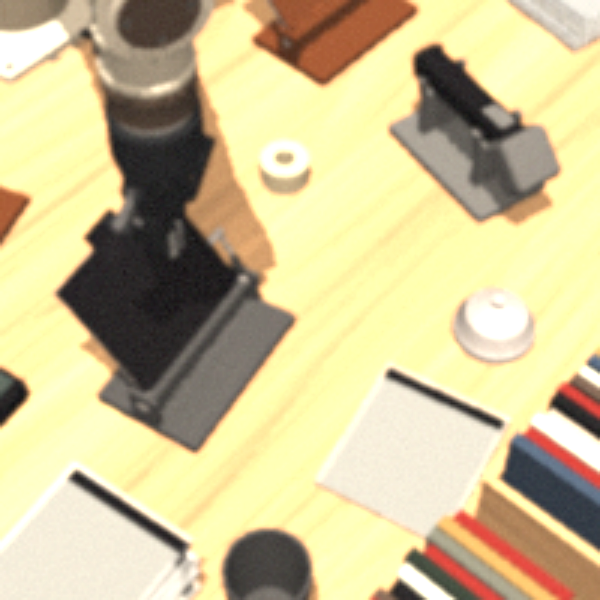

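Frame is back at its first stop. I raise straight up with a slight forward shift and check.

{"api": "carry_out", "payload": {"moves": [[0, 0.05, -0.3, 0, -1], [0, 0.1, -0.6, 0, -1], [0, 0.1, -1, 0, -1], [0, 0.1, -1, 0, -1]]}}

```text
clock: 25.4
eef_pos: [0.5024, -0.2173, 0.2818]
tool_rot: [0.64, 0.768, 0.002, 0.005]
ft_force: [1.1, -0.0, 0.4]
grip_width: 0.0001
```

{"api": "carry_out", "payload": {"moves": [[0.5, -0.2, -0.2, 0, -1], [1, -0.5, -0.2, 0, -1], [1, -0.8, -0.2, 0, -1], [1, -0.8, -0.2, 0, -1], [1, -0.8, -0.2, 0, -1], [1, -0.8, -0.2, 0, -1], [1, -0.8, -0.2, 0, -1]]}}

```text
clock: 26.1
eef_pos: [0.4039, -0.1328, 0.2956]
tool_rot: [0.64, 0.768, 0.0, 0.0]
ft_force: [0.3, -0.8, 0.2]
grip_width: -0.0001
```

```bash
python3 st.py;python3 - <<'E'
from h import *
im=imaging.camera('scene')[:,:,::-1]
cv2.imwrite('pics/s11.png',cv2.convertScaleAbs(im,alpha=1.5,beta=15))
t=imaging.camera('top')[:,:,::-1]
cv2.imwrite('pics/t11.png',cv2.convertScaleAbs(t,alpha=1.5,beta=15))
a=cv2.imread('pics/scene0.png')
d=cv2.absdiff(a,im).max(2);cv2.imwrite('pics/d.png',cv2.convertScaleAbs(d,alpha=3))
E
```

```text
26.1 [ 0.40388485 -0.13281347  0.29561753] stand xy -0.08934165363296577 0.0999194587233487 yaw 0.18136333477384747 [ 0.33423722 -0.77093964  0.21837053] [-3.17721847e-01  7.65968217e-02 -9.00530153e-02  1.40386034e+00
  3.17111810e-05 -4.99085192e-01]
```

View pics/s11.png

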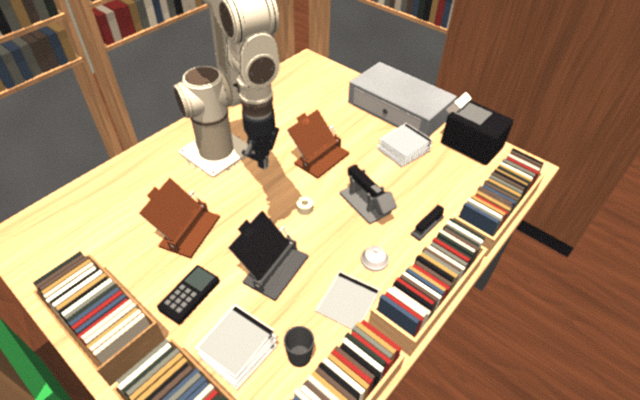

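View pics/t11.png

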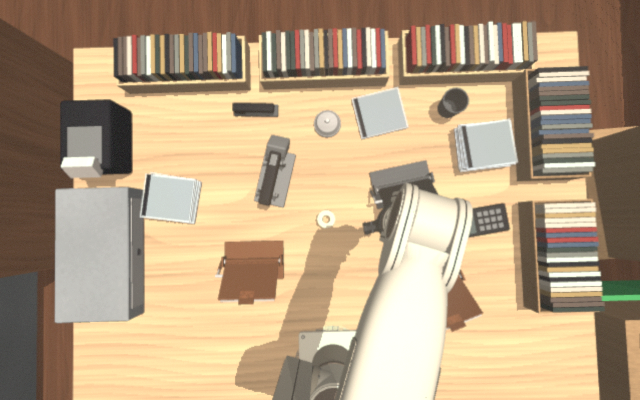

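View pics/d.png

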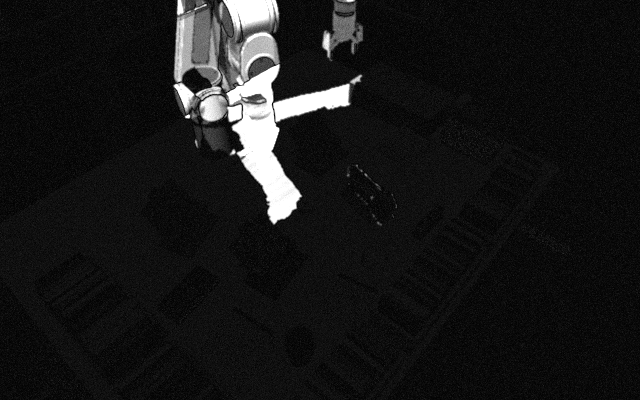

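The difference image shows only the arm, its shadow and a change of about a pixel at the scanner. The frame and bystanders look the same as at the start.

```bash
python3 - <<'E'
from workcell import order
print(order.job_done())
E
```

```text
the job is handed in; nothing more can be done
None
```

The whole job ran in order and I handed it in at about 26 s of robot time. No verdict was reported.

1. **Frame over:** I pushed the black frame over to its far stop, and the scene picture showed the label facing up.
2. **Scan:** I gripped the scanner and held it still for over 2.5 s. Worked out from the gripper's position, the point 100 mm along the beam was about 2 mm from the label's middle. The scanner's head appeared within a few pixels of its predicted place in the enlarged pictures.
3. **Scanner back:** I lowered it into both forks while still gripped, then let go. The gripper was within about 1.5 mm of where it first took the scanner.
4. **Frame back:** I pushed the frame back to its first stop.

My last check compared the scene picture with the one from the start. Only the arm, its shadow and a change of about a pixel along the scanner's outline differ. The frame and the bystanders look unmoved, and the arm is clear of everything.

No check failed. The one disagreement was about 5 mm between the top and scene cameras on the frame's and holder's feet. The wrist camera agreed with the combined fit of both cameras for the frame. For the holder it differed by about 3 mm, so I used its value there.

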